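Tow the lens carrier out from under the spindle guard

ROBOT

A 6-joint arm with a two-finger parallel gripper is mounted at the origin on the work surface. World frame = base frame: x ahead of the robot, y to its left, z up, the work surface at z = 0. Lengths are in m, angles in rad, forces in N, time in s.
With the tool pointing down it reaches from about 0.375 to 0.9 m from the base axis. Payload 3.1 kg.
Tool frame: the origin (TCP) lies on the mounting face of the last link; the fingertips stand 182 mm ahead of it and the grasp point (between the pads) lies 164 mm ahead of it; z points along the fingers, y is the direction in which the jaws open and shut (so a half turn about z gives the same grasp; the last joint's range is limited). The gripper opens to 87 mm and grips with 3 to 60 N. Pads are 19 mm wide; open, the fingers measure 117 mm over their backs; the gripper's body (75 mm by 190 mm) begins 51 mm behind the grasp point.
Start: joints at [0.984, 0.527, 1.433, -0, 1.181, -0.178], TCP at [0.248, 0.573, 0.405] pointing down, gripper open.
Joint ranges: [-3.08, 3.08], [-0.75, 2.2], [0.22, 2.44], [-1.43, 4.57], [0, 2.65], [-2.85, 2.85]. Speed limits (rad/s): [2.79, 2.79, 3.14, 3.14, 3.14, 3.14].

INTERFACE

Orientations are given as a unit quaternion [x, y, z, w].
In Python, from rig import robot, camera, camera_model gives the robot as it stands.
- The arm moves only by the tool drive_tool, never from a script. Its argument "plan" is a list that holds one entry, the list of rows, each a list of 6 numbers: the shift along the world's x, y, z in units of 2.5 cm (1.0 is 2.5 cm), then the turn, a rotation vector about the world's x, y, z in units of 6 degrees (1.0 is 6 degrees). A call has 1 to 8 rows; each row shifts and turns the commanded pose from where the row before left it; what a row does not reach is not made up. A row lasts 1/8 s, in which the tool goes at most 62.5 mm and 10.7 degrees, less where a joint would pass 70% of its speed; a pose out of reach is approached as far as the arm can. A call with a number of a shift or a turn outside -1 to 1 is refused whole. A call with a gripper value outside its range is refused whole. "grip" is the closure, from 0 (fully open) to 1 (shut), set as the call begins (left out, the last holds). The fingers move at their own pace and stop on an object; "force" is the grip in N (left out, the last holds). Time passes only in rows, so rows that do not move let the fingers close. It gives the time, the measured TCP pose, the force and the opening at its end, in the units of the state.
- robot.get_obs(): the state, without advancing time (a new reading comes with each control period).
- camera(name): name is "scene" or "top" or "wrist"; returns the picture (420x560x3 uint8, red, green, blue); there is no depth.
- camera_model(name): a dict with "K" (3x3 intrinsics, pixels), "world_to_cam" (4x4, takes a point from world to camera coordinates); the wrist camera has in their place "tool_from_camera" (4x4, takes a point from camera to tool coordinates, whose origin is the TCP and whose axes are the flange's). Camera axes: x right, y up, looking along -z (the intrinsics and any distortion apply to the point x, -y, -z); pixel columns grow to the right and rows downward; lengths in m; the calibration is good to about 2 mm. A picture is of the moment at which its call begins: read the wrist's pose just before it. camera_model takes no time and is no camera call.
- robot.hand_in(): hands the job in, once; it reports no verdict.
The state is a dict: "time": time; "q": joint angles; "joint_velocities": joint speeds; "joint_torque": joint torques, N m; "position": TCP position; "tool_rot": TCP orientation; "ft_force": force on the tool from outside, world axes, zero at the start; "moment": the same for the moment, N m; "grip_width": finger opening in m.
Only numpy, scipy, OpenCV 4.12 (cv2) and the standard library are available. Lean on these libraries where they do the work, as an engineer would, in place of code of your own. Each camera call takes 0.05 s, during which the arm holds its last target.

TASK

Pick up the hook tool by its handle and, without the gripper or arm touching the lens carrier, drop the hook tip into the carrier's brass towing loop under the wire guard and drag the carrier out along its slideway until it sits home against both brass stops. Snug it there with a steady pull of about 10 N held for a second, never loading it with more than 16 N, then unhook and lay the hook tool back in its cradle, leaving the carrier home and the other things on the bench where they are.

Things in the scene. Friction and masses are not known exactly. Their poses are not given: they have to be found in the camera images.
- fixture: Fixed polishing machine on an aluminium plate 190 mm wide (y), x -90 to +370, its top (the slideway) 8 mm over the bench. Origin at bench height on the slideway's centre line. +x runs along the slideway INTO the machine: drag towards -x. Steel rails 63 mm apart from x = -72 to +37, tops 22 mm up, then a funnel opens to about 104 mm at x = 118. Brass polishing face (68 mm) at x = 245, 85 mm up.
- pin (a joint): Red 6 mm feeler pin, standing 7.5 mm proud of the brass stop at +y: 0 = free, 0.0075 m = pushed flush, carrier home; spring under 1 N. The two brass stops (|y| 22 to 31 mm, 14 mm high, the loop passes between) are clamped anywhere from 20 mm before to 20 mm beyond their mid setting (faces at x = -32 mm of the fixture); where is not measured: feel for them.
- guard_front (a point): Middle of the front roof bar of the green wire guard: x = 105, z = 128 mm of the fixture. Roof bars, 7 mm thick (sides 10 mm), run to x = 265, undersides 123 mm over the bench; 10 mm posts at the four corners, y = +-85 mm. Open at the front: the tool's rod goes in below the bar.
- carrier: Loose lens carrier, 260 to 490 g: rosewood block 64 (x) x 60 (y) x 18 mm with brass collar and amber lens on top (to 28.5 mm). Origin at the centre of its underside; home is its -x face on both stops (x = 0 of the fixture at their mid setting), y = 0, z = 8 mm, x axes parallel, 1.5 mm play each side. It starts under the guard at x = 175 to 215, up to 12 mm off centre and 0.2 rad askew; towing straightens it.
- carrier_eye (a point): Middle of the brass towing loop's opening, 46.5 mm ahead (-x) of the carrier's origin, 14 mm over its underside (22 mm over the bench). Level loop of 6 mm round bar, opening 24 mm (y) by 29 mm (x): the inside of its -x bar is 61 mm ahead of the carrier's origin, the wooden face 32 mm. 45 degree corners centre the hook.
- hook: Loose hook tool, 160 g: blue handle 110 (x) x 22 (y) x 24 mm (z), origin at its centre. A 7 mm round steel rod leaves the +x end on the handle's axis and at x = 145 mm turns straight down (-z). Balances about 20 mm ahead of the handle's centre. It starts level in the cradle, tip hanging; grip the middle of the handle from above, across y.
- hook_tip (a point): Lower end of the hook's down-turned tip: x = 145, y = 0, z = -41.5 mm of the hook tool.
- cradle: Fixed cradle for the hook tool, origin on the bench under its centre. Two wooden saddles at x = +-44 mm (14 mm thick) carry the handle's underside 40 mm over the bench between cheeks 32 mm apart and 10 mm high. The resting tool's origin is 52 mm above the cradle's, its x axis along the cradle's x.
- bowl: Bystander: bronze grinding bowl, 110 mm across, 45 mm high; origin under its centre.
- gauge: Bystander: tarnished steel gauge block 30 x 75 x 35 mm; origin under its centre.
- jar: Bystander: green glass jar, 56 mm across, 85 mm high; origin under its centre.
- blank: Bystander: amber lens blank, 56 mm across, 18 mm high; origin under its centre.
- holder: Bystander: small turned rosewood lens holder, 52 mm across, 52 mm high; origin under its centre.
Things that resemble listed ones, but are neither listed nor needed, are in the scene too. Leave any turquoise look-alike of the carrier alone. Leave any orange look-alike of the cradle alone.

How it is judged:
On the way, in this order (a step that is already met when the one before it is completed fails the run):
1. the hook tip is down inside the carrier's towing loop (x of hook_tip in the frame of carrier between -0.062 and -0.031 m and y of hook_tip in the frame of carrier between -0.014 and 0.014 m and z of hook_tip in the frame of carrier below 0.012 m), for 0.1 s.
2. the carrier is home and the hook pulls it against the stops with 6 N or more, kept up for 0.4 s (value of joint pin above 0.005 m and x of carrier in the frame of fixture between -0.025 and 0.025 m and y of carrier in the frame of fixture between -0.004 and 0.004 m and z of carrier in the frame of fixture below 0.011 m and angle between the x axis of carrier and the x axis of fixture, either way round below 0.07 rad and contact force between hook and carrier above 6 N and contact force between carrier and fixture above 6 N), for 0.4 s.
At the end, for the whole second after the job is handed in: Carrier home and at rest: pin pushed in over 5 of 7.5 mm, within 25 mm of the mid setting, 4 mm across, 0.07 rad in line, flat on the plate. Hook tool at rest in its cradle: within 20 mm of its place, 5 mm in height, 0.15 rad upright and in line, clear of the carrier (value of joint pin above 0.005 m and x of carrier in the frame of fixture between -0.025 and 0.025 m and y of carrier in the frame of fixture between -0.004 and 0.004 m and z of carrier in the frame of fixture below 0.011 m and angle between the x axis of carrier and the x axis of fixture, either way round below 0.07 rad and linear speed of each of carrier, hook below 0.02 m/s and horizontal distance between hook and cradle below 0.02 m and z of hook in the frame of cradle between 0.047 and 0.057 m and angle between the x axis of hook and the x axis of cradle, either way round below 0.15 rad and angle between hook's own z axis and vertical below 0.15 rad and contact force between hook and carrier below 0.1 N); the robot touches nothing.
It fails at once if the gripper or arm touches the carrier (contact force between any of the fingers, the arm and carrier above 0.5 N).
It fails at once if the hook loads the carrier with more than 16 N (contact force between hook and carrier above 16 N).
It fails at once if a bystander is moved more than 15 mm (distance of any of bowl, gauge, jar, blank, holder from where it was at the start of the episode above 0.015 m).
It also fails if it takes over 72 s, if anything falls off the work surface, if the arm or the gripper's body presses on something with over 40 N, if the wrist force passes 120 N, or if a joint passes its speed limit or range.

## Working session

There is one attempt and no reset: what is moved stays moved. The work goes in short steps, Python scripts to look and compute and a tool call to move; the robot and the scene stay as the last step left them, time stands still between calls to the robot, and variables do not carry over. Pictures are saved under pics/ and viewed, and the job is handed in when it is done.

Besides the shell and the picture viewer there is one more tool, called by a JSON object that holds its "name" and its "arguments". drive_tool: Moves the arm, as the interface text tells. Shifts and turns lie within -1 to 1; 1 stands for 2.5 cm of shift or 6 degrees of turn. Its arguments: {"type":"object","properties":{"plan":{"type":"array","items":{"type":"array","items":{"type":"array","items":{"type":"number","minimum":-1,"maximum":1}}}},"grip":{"type":"number"},"force":{"type":"number"}},"required":["plan"]}

```bash
ls; mkdir -p pics
python3 - <<'E'
from rig import robot,camera,camera_model
import cv2
o=robot.get_obs();print({k:(v if not hasattr(v,'round') else v) for k,v in o.items()})
for n in ["scene","top","wrist"]:
    im=camera(n);cv2.imwrite(f"pics/{n}0.png",cv2.cvtColor(im,cv2.COLOR_RGB2BGR));m=camera_model(n);print(n,m)
E
```

```text
pics
{'time': 0.0, 'q': array([ 9.83514056e-01,  5.28473996e-01,  1.43389235e+00, -1.88043702e-05,
        1.18138290e+00, -1.78514371e-01]), 'joint_velocities': array([-0.00060611, -0.00187461, -0.000482  , -0.001613  ,  0.00124575,
       -0.00029338]), 'joint_torque': array([-6.09911531e-04, -4.40040386e+01, -1.76589435e+01,  6.31066924e-02,
        5.83453313e-02, -1.58831922e-04]), 'position': array([0.24821706, 0.57322805, 0.40376956]), 'tool_rot': array([ 2.02960348e-01,  9.79186363e-01, -1.00346137e-03, -3.94798320e-04]), 'ft_force': array([0.32333571, 0.29428623, 0.82911485]), 'moment': array([-0.02382216, -0.0835273 ,  0.01982919]), 'grip_width': 0.0866486880929379}
scene {'K': array([[399.11252552,   0.        , 277.7140855 ],
       [  0.        , 399.11252552, 202.87667735],
       [  0.        ,   0.        ,   1.        ]]), 'world_to_cam': array([[ 0.89817013,  0.43952809, -0.01027045, -0.44586838],
       [-0.37866475,  0.78524421,  0.48990258,  0.15880304],
       [ 0.22339075, -0.43612681,  0.87171669, -1.17857161],
       [ 0.        ,  0.        ,  0.        ,  1
[... 269 characters left out ...]
002046,  0.01055788,  0.19861628, -0.50484262],
       [-0.19858523, -0.00392327,  0.98007577, -1.03084563],
       [ 0.        ,  0.        ,  0.        ,  1.        ]])}
wrist {'K': array([[291.86546172,   0.        , 276.5805598 ],
       [  0.        , 291.86546172, 215.46409832],
       [  0.        ,   0.        ,   1.        ]]), 'tool_from_camera': array([[-9.09785886e-04,  9.53602623e-01,  3.01066785e-01,
         8.36125829e-02],
       [ 9.99999546e-01,  9.52516899e-04,  4.85891931e-06,
        -1.56594574e-05],
       [-2.82137722e-04,  3.01066653e-01, -9.53603057e-01,
         1.97319629e-02],
       [ 0.00000000e+00,  0.00000000e+00,  0.00000000e+00,
         1.00000000e+00]])}
```

View pics/scene0.png

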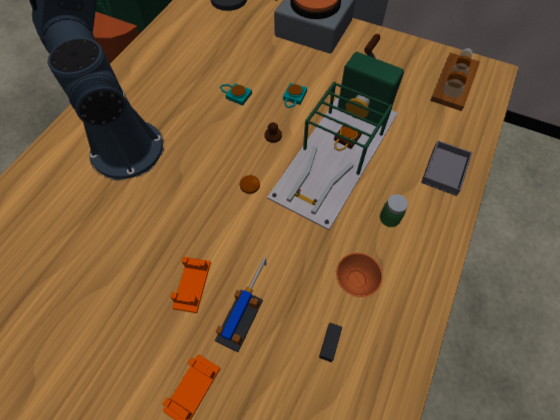

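View pics/top0.png

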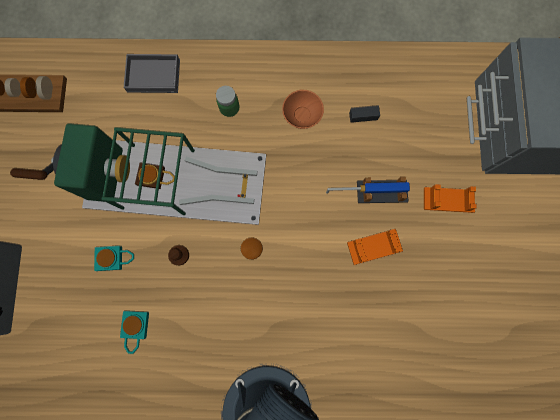

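View pics/wrist0.png

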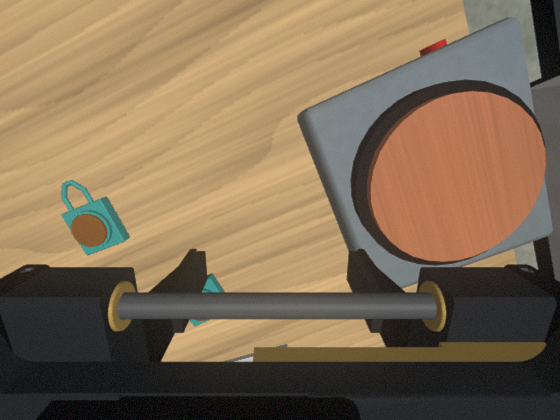

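The real carrier is at top (150,175) with its loop to the right. The turquoise look-alikes are at (108,258) and (133,325). The cradle holding the blue-handled hook is at (383,190), and the orange look-alikes are at (450,198) and (375,246). I'll check these in close crops.

Run:
```python
import cv2
t=cv2.imread('pics/top0.png');s=cv2.imread('pics/scene0.png')
def c(im,x0,y0,x1,y1,k,n): cv2.imwrite('pics/'+n,cv2.resize(im[y0:y1,x0:x1],None,fx=k,fy=k,interpolation=cv2.INTER_CUBIC))
c(t,320,160,420,220,8,'c_hook.png')
c(t,80,120,280,230,4,'c_fix.png')
c(s,210,240,290,350,5,'s_hook.png')
c(s,260,80,400,230,4,'s_fix.png')
```

```text
(no output)
```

View pics/c_hook.png

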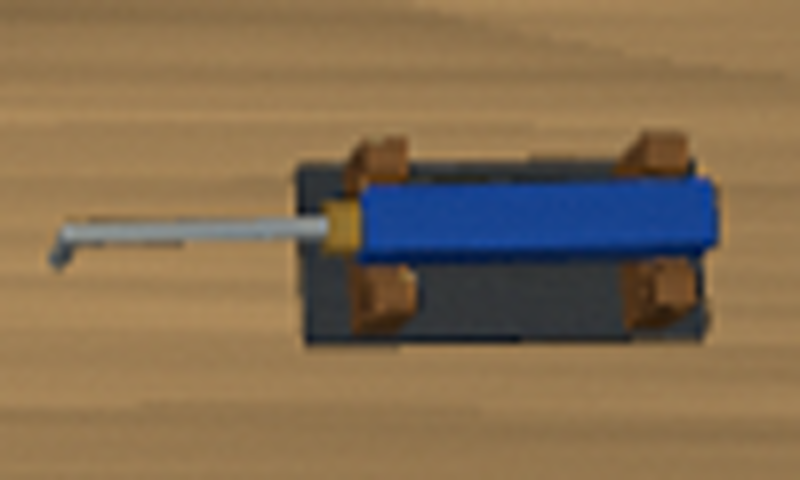

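View pics/c_fix.png

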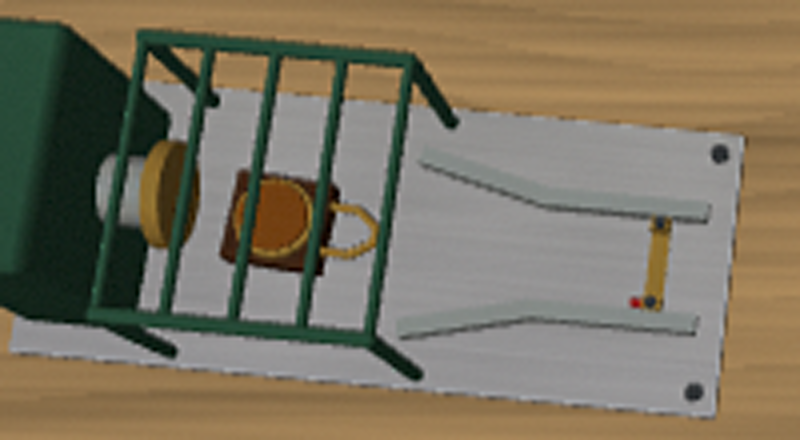

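View pics/s_fix.png

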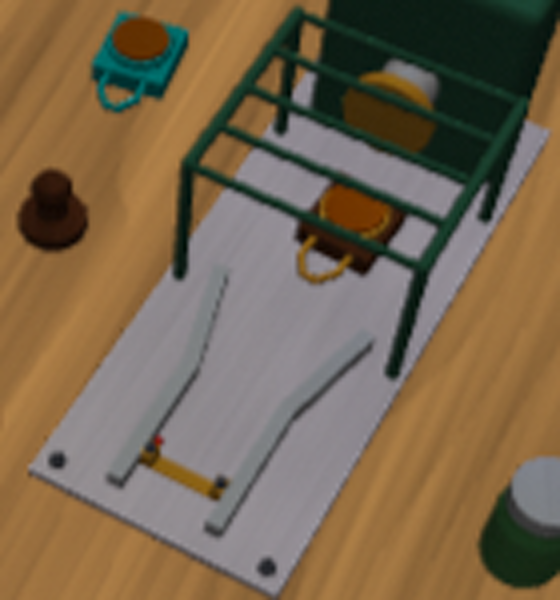

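View pics/s_hook.png

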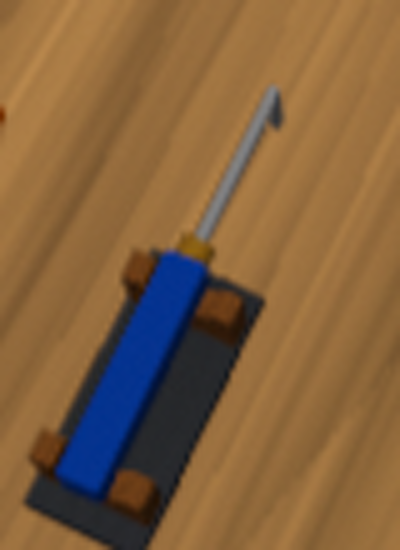

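```bash
cat > h.py <<'E'
import numpy as np
from rig import robot,camera,camera_model
from scipy.optimize import least_squares
from scipy.spatial.transform import Rotation as R
import cv2
def W2C(n,obs=None):
    m=camera_model(n)
    if n!='wrist': return m['K'],np.array(m['world_to_cam'])
    o=obs or robot.get_obs()
    T=np.eye(4);T[:3,:3]=R.from_quat(o['tool_rot']).as_matrix();T[:3,3]=o['position']
    return m['K'],np.linalg.inv(T@m['tool_from_camera'])
def proj(KT,P):
    K,T=KT;P=np.atleast_2d(P);c=(T[:3,:3]@P.T).T+T[:3,3]
    return np.c_[K[0,0]*c[:,0]/-c[:,2]+K[0,2],K[1,1]*-c[:,1]/-c[:,2]+K[1,2]]
def unproj(KT,uv,z):
    K,T=KT;d=np.array([(uv[0]-K[0,2])/K[0,0],-(uv[1]-K[1,2])/K[1,1],-1.]);Rw=T[:3,:3].T
    o=-Rw@T[:3,3];d=Rw@d;return o+d*(z-o[2])/d[2]
def full(pts,k,off): return (np.array(pts,float)+.5)/k-.5+np.array(off)
def fit(obs,x0,zb=0):
    # obs: list of (KT, local pts, uv)
    def w(p,L):
        c,s=np.cos(p[2]),np.sin(p[2]);L=np.atleast_2d(L)
        return np.c_[p[0]+c*L[:,0]-s*L[:,1],p[1]+s*L[:,0]+c*L[:,1],L[:,2]+zb]
    f=lambda p:np.concatenate([(proj(KT,w(p,L))-uv).ravel() for KT,L,uv in obs])
    r=least_squares(f,x0);return r.x,f(r.x).reshape(-1,2)
def save(name,crop=None,k=1,f='x'):
    im=cv2.cvtColor(camera(name),cv2.COLOR_RGB2BGR);cv2.imwrite('pics/'+f+'.png',im)
    return im
E
python3 - <<'E'
from h import *
T=W2C('top');S=W2C('scene')
tl=np.array([[-.09,-.095,.008],[-.09,.095,.008],[.105,-.085,.128],[.105,.085,.128],[.118,-.052,.022]])[:4]
tu=full([(745,135),(717,417),(410,60),(372,340)],4,(80,120))
sl=np.array([[-.09,.095,.008],[-.09,-.095,.008],[.105,.085,.128],[.105,-.085,.128]])
su=full([(32,470),(278,597),(188,160),(425,265)],4,(260,80))
for o in ([(T,tl,tu)],[(S,sl,su)],[(T,tl,tu),(S,sl,su)]):
    p,r=fit(o,[.5,.1,1.57]);print('fix',p,r.round(1).tolist())
hl=np.array([[.055,.011,.064],[-.055,.011,.064],[.145,0,.052]])
# hook: local +x = world +y => local +y = world -x (image bottom)
tl=np.array([[.055,-.011,.064],[-.055,-.011,.064],[.145,0,.052],[.145,0,.0105],[.055,.011,.064],[-.055,.011,.064]])
tu=full([(361,183),(713,178),(65,233),(60,265),(362,250),(716,244)],8,(320,160))
sl=np.array([[.055,.011,.064],[.055,-.011,.064],[-.055,.011,.064],[-.055,-.011,.064],[.145,0,.052],[.145,0,.0105]])
su=full([(163,253),(208,268),(58,470),(102,485),(272,92),(277,122)],5,(210,240))
for o in ([(T,tl,tu)],[(S,sl,su)],[(T,tl,tu),(S,sl,su)]):
    p,r=fit(o,[.5,-.2,1.57]);print('hook',p,r.round(1).tolist())
E
```

```text
fix [0.54918731 0.10888247 1.49197138] [[0.2, -0.3], [0.0, 0.0], [0.1, 0.2], [-0.4, 0.1]]
fix [0.55067501 0.1136155  1.49538722] [[-0.5, -0.5], [0.6, -0.6], [0.2, 0.9], [-0.2, 0.3]]
fix [0.55006008 0.11077649 1.4936693 ] [[-0.5, -0.7], [-0.6, -0.4], [-0.7, -0.1], [-1.1, -0.2], [-1.2, 0.2], [-0.1, 0.2], [-0.4, 1.6], [-0.8, 1.1]]
hook [ 0.53651726 -0.29133212  1.60539232] [[-0.2, 0.1], [0.1, -0.3], [0.2, 0.1], [-0.8, -0.4], [0.2, 0.4], [0.5, 0.1]]
hook [ 0.53813657 -0.28971645  1.61405632] [[0.8, -1.9], [0.6, -1.1], [-0.8, 0.8], [-0.4, 2.0], [0.1, -0.2], [-0.2, -0.0]]
hook [ 0.53742842 -0.29044343  1.61031935] [[-0.6, -0.2], [-0.3, -0.8], [-0.2, 0.0], [-1.1, -0.5], [-0.1, 0.1], [0.1, -0.4], [0.4, -1.7], [0.2, -0.9], [-1.3, 0.9], [-1.0, 2.2], [-0.1, 0.0], [-0.4, 0.2]]
```

The crops confirm the choice: a rosewood carrier with a brass loop under the green guard, and the dark-based cradle with wooden saddles holding the blue handle. Hook ≈ (0.537,-0.290) at yaw 1.608 rad, fixture ≈ (0.550,0.111) at yaw 1.493 rad. Moving above the hook.

{"name": "drive_tool", "arguments": {"plan": [[[0.32, -0.96, -0.1, 0, 0, -0.3], [0.32, -0.96, -0.1, 0, 0, -0.3], [0.32, -0.96, -0.1, 0, 0, -0.3], [0.32, -0.96, -0.1, 0, 0, -0.3], [0.32, -0.96, -0.1, 0, 0, -0.3], [0.32, -0.96, -0.1, 0, 0, -0.3], [0.32, -0.96, -0.1, 0, 0, -0.3], [0.32, -0.96, -0.1, 0, 0, -0.3]]], "grip": 0}}

```text
time: 1.15
position: [0.3125, 0.3807, 0.3845]
tool_rot: [0.325, 0.946, -0.0, -0.0]
ft_force: [0.6, -0.1, -0.7]
grip_width: 0.0872
```

{"name": "drive_tool", "arguments": {"plan": [[[0.32, -0.96, -0.1, 0, 0, -0.3], [0.32, -0.96, -0.1, 0, 0, -0.3], [0.32, -0.96, -0.1, 0, 0, -0.3], [0.32, -0.96, -0.1, 0, 0, -0.3], [0.32, -0.96, -0.1, 0, 0, -0.3], [0.32, -0.96, -0.1, 0, 0, -0.3], [0.32, -0.96, -0.1, 0, 0, -0.3], [0.32, -0.96, -0.1, 0, 0, -0.3]]]}}

```text
time: 2.15
position: [0.3766, 0.1887, 0.3646]
tool_rot: [0.441, 0.898, -0.0, -0.0]
ft_force: [0.4, 0.4, -0.0]
grip_width: 0.0868
```

{"name": "drive_tool", "arguments": {"plan": [[[0.32, -0.96, -0.1, 0, 0, -0.3], [0.32, -0.96, -0.1, 0, 0, -0.3], [0.32, -0.96, -0.1, 0, 0, -0.3], [0.32, -0.96, -0.1, 0, 0, -0.3], [0.32, -0.96, -0.1, 0, 0, -0.3], [0.32, -0.96, -0.1, 0, 0, -0.3], [0.32, -0.96, -0.1, 0, 0, -0.3], [0.32, -0.96, -0.1, 0, 0, -0.3]]]}}

```text
time: 3.15
position: [0.4406, -0.0033, 0.3446]
tool_rot: [0.55, 0.835, -0.0, -0.0]
ft_force: [-0.3, -1.0, 0.5]
grip_width: 0.0869
```

{"name": "drive_tool", "arguments": {"plan": [[[0.32, -0.96, -0.1, 0, 0, -0.3], [0.32, -0.96, -0.1, 0, 0, -0.3], [0.32, -0.96, -0.1, 0, 0, -0.3], [0.32, -0.96, -0.1, 0, 0, -0.3], [0.32, -0.96, -0.1, 0, 0, -0.3], [0.32, -0.96, -0.1, 0, 0, -0.3], [0.32, -0.96, -0.1, 0, 0, -0.3], [0.32, -0.96, -0.1, 0, 0, -0.3]]]}}

```text
time: 4.15
position: [0.5049, -0.1959, 0.3246]
tool_rot: [0.65, 0.76, 0.0, -0.0]
ft_force: [0.1, 0.2, -0.7]
grip_width: 0.0866
```

{"name": "drive_tool", "arguments": {"plan": [[[0.32, -0.96, -0.1, 0, 0, -0.3], [0.32, -0.96, -0.1, 0, 0, -0.3], [0.32, -0.96, -0.1, 0, 0, -0.3], [0.32, -0.96, -0.1, 0, 0, -0.3], [0, 0, 0, 0, 0, 0], [0, 0, 0, 0, 0, 0]]]}}

```text
time: 4.9
position: [0.536, -0.2901, 0.3144]
tool_rot: [0.696, 0.718, 0.0, -0.001]
ft_force: [0.6, 0.3, -0.1]
grip_width: 0.087
```

Run:
```python
from h import *
o=robot.get_obs();print(o['position'],R.from_quat(o['tool_rot']).as_matrix()[:,1],o['ft_force'])
im=save('wrist',f='w1');KT=W2C('wrist',o)
# predicted features
p=np.array([.5374,-.2904,1.610])
c,s=np.cos(p[2]),np.sin(p[2])
for L in [[.055,.011,.064],[.055,-.011,.064],[-.055,.011,.064],[-.055,-.011,.064],[.145,0,.052],[.145,0,.0105]]:
    print(L,proj(KT,[p[0]+c*L[0]-s*L[1],p[1]+s*L[0]+c*L[1],L[2]]).round(1))
```

```text
[ 0.53599788 -0.29012574  0.31439351] [ 0.99952218  0.03088512 -0.00123053] [ 0.58056054  0.2505481  -0.06374006]
[0.055, 0.011, 0.064] [[264.7 162.4]]
[0.055, -0.011, 0.064] [[292.7 162.1]]
[-0.055, 0.011, 0.064] [[267.3 286.1]]
[-0.055, -0.011, 0.064] [[291.8 285.9]]
[0.145, 0, 0.052] [[277.7  36. ]]
[0.145, 0, 0.0105] [[277.6  49.7]]
```

View pics/w1.png

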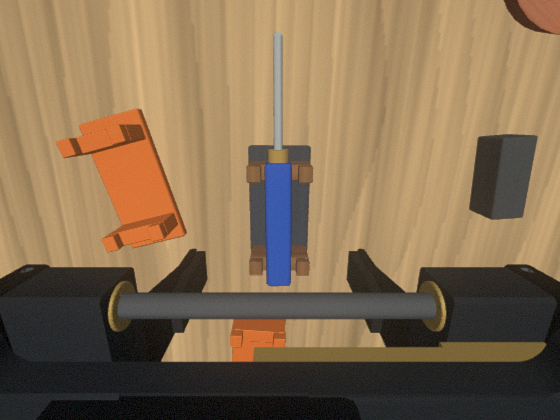

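The wrist view agrees with the fit: handle corners run from (265,162) to (291,285), rod end at (278,35). Descending 100 mm and gripping.

{"name": "drive_tool", "arguments": {"plan": [[[0.06, 0, -0.8, 0, 0, 0.05], [0, 0, -0.8, 0, 0, 0], [0, 0, -0.8, 0, 0, 0], [0, 0, -0.8, 0, 0, 0], [0, 0, -0.6, 0, 0, 0], [0, 0, -0.2, 0, 0, 0], [0, 0, 0, 0, 0, 0]]]}}

```text
time: 5.82
position: [0.538, -0.2903, 0.2148]
tool_rot: [0.694, 0.72, 0.0, -0.0]
ft_force: [-0.5, -0.3, -0.5]
grip_width: 0.0874
```

{"name": "drive_tool", "arguments": {"plan": [[[0, 0, 0, 0, 0, 0], [0, 0, 0, 0, 0, 0], [0, 0, 0, 0, 0, 0], [0, 0, 0, 0, 0, 0], [0, 0, 0, 0, 0, 0], [0, 0, 0, 0, 0, 0], [0, 0, 0, 0, 0, 0], [0, 0, 0, 0, 0, 0]]], "grip": 1, "force": 60}}

```text
time: 6.82
position: [0.5378, -0.2905, 0.2147]
tool_rot: [0.694, 0.72, -0.0, -0.0]
ft_force: [-0.5, 0.0, 0.3]
grip_width: 0.0211
```

Run:
```python
import cv2
t=cv2.imread('pics/top0.png');s=cv2.imread('pics/scene0.png')
def c(im,x0,y0,x1,y1,k,n): cv2.imwrite('pics/'+n,cv2.resize(im[y0:y1,x0:x1],None,fx=k,fy=k,interpolation=cv2.INTER_CUBIC))
c(t,125,150,185,200,12,'c_car.png')
c(s,325,115,370,155,14,'s_car.png')
```

```text
(no output)
```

View pics/c_car.png

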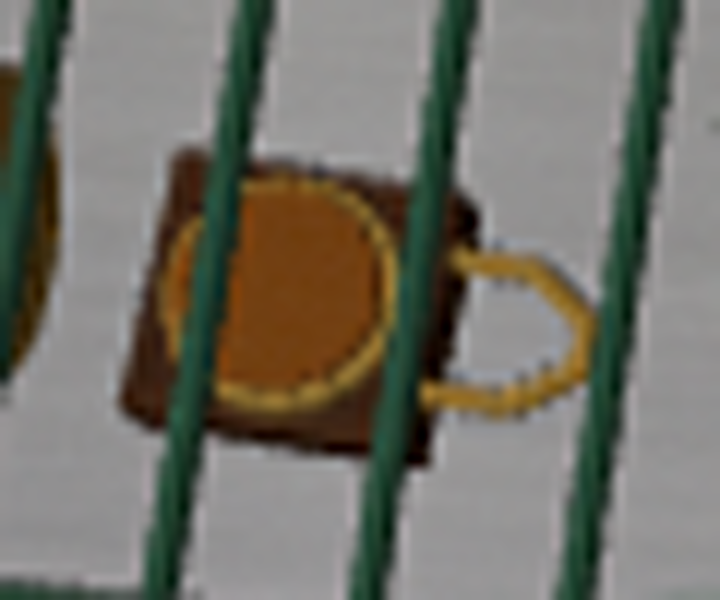

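View pics/s_car.png

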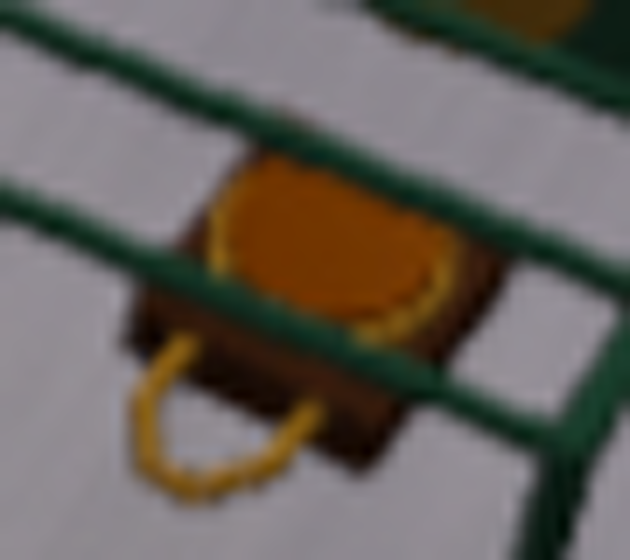

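Run:
```python
from h import *
T=W2C('top');S=W2C('scene')
# fit pose x,y,yaw; carrier base z .008
tl=np.array([[.032,-.03,.026],[.032,.03,.026],[-.064,0,.022]])
tu=full([(180,155),(125,405),(583,347)],12,(125,150))
sl=np.array([[-.064,0,.022],[-.032,-.03,.008],[-.032,.03,.008]])
su=full([(197,487),(362,470),(133,345)],14,(325,115))
for o in ([(T,tl,tu)],[(S,sl,su)],[(T,tl,tu),(S,sl,su)]):
    p,r=fit(o,[.54,.3,1.5]);e=p[:2]-.0465*np.array([np.cos(p[2]),np.sin(p[2])])
    print('car',p,'eye',e,r.round(1).tolist())
    f=np.array([.5496,.110]);fy=1.493;d=p[:2]-f;print('rel',d@[np.cos(fy),np.sin(fy)],d@[-np.sin(fy),np.cos(fy)],p[2]-fy)
# sides of loop
a=unproj(T,full([(500,265)],12,(125,150))[0],.022);b=unproj(T,full([(480,398)],12,(125,150))[0],.022);print(a,b,(a+b)/2)
```

```text
car [0.57007034 0.31177527 1.43188392] eye [0.56363167 0.2657232 ] [[-0.1, -0.8], [-0.5, 0.7], [0.7, 0.1]]
rel 0.20275589428162077 -0.0047268783169960304 -0.06111608301047711
car [0.57129974 0.3181289  1.46083741] eye [0.56619695 0.27190973] [[-0.7, -0.8], [1.3, 0.2], [-0.6, 0.5]]
rel 0.20918584579184077 -0.00545877244701612 -0.032162587017700695
car [0.57117633 0.31401587 1.44570248] eye [0.56537463 0.26787922] [[-1.1, -1.0], [-1.3, 0.4], [-0.1, -0.7], [-1.6, 0.1], [0.5, 1.3], [-1.2, 1.3]]
rel 0.20507566759833076 -0.005655391814257451 -0.04729752294782785
[0.57942023 0.26916464 0.022     ] [0.54984931 0.27156348 0.022     ] [0.56463477 0.27036406 0.022     ]
```

{"name": "drive_tool", "arguments": {"plan": [[[0, 0, 0.3, 0, 0, 0], [0, 0, 0.6, 0, 0, 0], [0, 0, 0.6, 0, 0, 0], [0, 0, 0.1, 0, 0, 0], [0, 0, 0, 0, 0, 0], [0, 0, 0, 0, 0, 0]]]}}

```text
time: 7.58
position: [0.5377, -0.2904, 0.2544]
tool_rot: [0.694, 0.72, -0.0, -0.0]
ft_force: [-0.4, 0.1, -1.5]
grip_width: 0.0213
```

{"name": "drive_tool", "arguments": {"plan": [[[0.03, 0.4, 0, 0, 0, 0], [0.03, 0.9, 0, 0, 0, -0.08], [0.03, 0.9, 0, 0, 0, -0.08], [0.03, 0.9, 0, 0, 0, -0.08], [0.03, 0.9, 0, 0, 0, -0.08], [0.03, 0.9, 0, 0, 0, -0.08], [0.03, 0.9, 0, 0, 0, -0.08], [0.03, 0.9, 0, 0, 0, -0.08]]]}}

```text
time: 8.57
position: [0.5436, -0.1216, 0.2544]
tool_rot: [0.715, 0.699, -0.0, -0.001]
ft_force: [0.5, 0.0, -1.8]
grip_width: 0.0218
```

{"name": "drive_tool", "arguments": {"plan": [[[0.03, 0.9, 0, 0, 0, -0.08], [0.03, 0.9, 0, 0, 0, -0.08], [0.03, 0.9, 0, 0, 0, -0.08], [0.03, 0.9, 0, 0, 0, -0.08], [0.03, 0.9, 0, 0, 0, -0.08], [0.03, 0.9, 0, 0, 0, -0.08], [0.03, 0.9, 0, 0, 0, -0.08], [0.03, 0.9, 0, 0, 0, 0]]]}}

```text
time: 9.57
position: [0.5494, 0.0583, 0.2544]
tool_rot: [0.735, 0.678, -0.0, -0.0]
ft_force: [0.4, -0.2, -2.6]
grip_width: 0.0216
```

{"name": "drive_tool", "arguments": {"plan": [[[0, 0.2, 0, 0, 0, 0], [0, 0, 0, 0, 0, 0], [0, 0, 0, 0, 0, 0]]]}}

```text
time: 9.95
position: [0.5499, 0.0614, 0.2547]
tool_rot: [0.735, 0.678, -0.0, -0.0]
ft_force: [-0.5, -0.1, -1.5]
grip_width: 0.0214
```

Run:
```python
from h import *
o=robot.get_obs();print(o['time'],o['position'],R.from_quat(o['tool_rot']).as_matrix()[:,0],o['ft_force'],o['moment'],o['grip_width'])
save('wrist',f='w2');save('scene',f='s2');save('top',f='t2')
print(proj(W2C('wrist',o),[[.565,.267,.022]]))
```

```text
9.95 [0.54990634 0.06138407 0.25465676] [ 8.15600275e-02  9.96668412e-01 -1.94522325e-04] [-0.50537735 -0.13484169 -1.52862618] [-0.07689858  0.04908714  0.01289368] 0.02143601778023505
[[ 274.16093278 -103.11040397]]
```

View pics/w2.png

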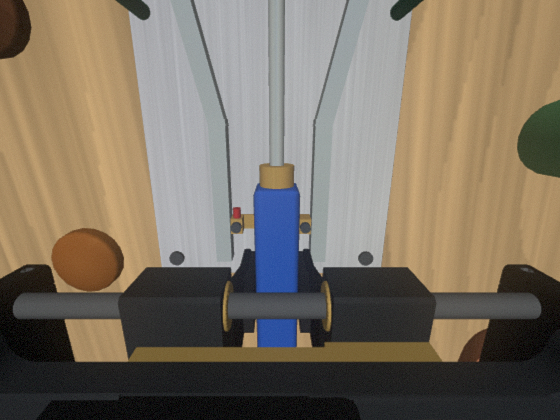

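View pics/s2.png

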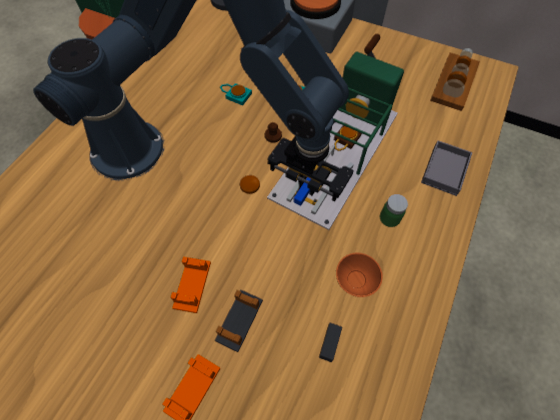

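View top.

View pics/t2.png

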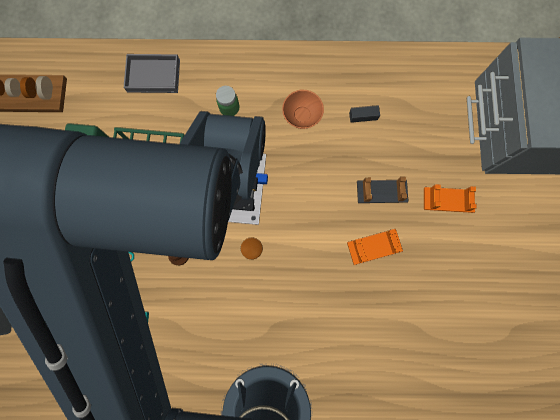

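Run:
```python
from h import *
# fixture centreline/yaw from wrist: bolts & stops
o=robot.get_obs();KT=W2C('wrist',o);print(o['time'])
for n,uv,z in [('stop+',(236,226),.022),('stop-',(305,226),.022),('pintip',(237,208),.015),('railends L',(223,262),.022),('rail R',(319,262),.022),('bolt',(177,258),.01),('bolt',(365,258),.01),('platecorner', (161,269),.008),('pc',(386,269),.008)]:
    w=unproj(KT,uv,z);d=w[:2]-[.5496,.1105];fy=1.493
    print(n,w.round(4),'fix',(d@[np.cos(fy),np.sin(fy)]).round(4),(d@[-np.sin(fy),np.cos(fy)]).round(4))
```

```text
10.1
stop+ [0.5188 0.0714 0.022 ] fix -0.0414 0.0277
stop- [0.572 0.067 0.022] fix -0.0416 -0.0257
pintip [0.5202 0.0838 0.015 ] fix -0.0289 0.0272
railends L [0.5045 0.0417 0.022 ] fix -0.0721 0.0396
rail R [0.5816 0.0353 0.022 ] fix -0.0725 -0.0378
bolt [0.4633 0.0429 0.01  ] fix -0.0741 0.0808
bolt [0.622  0.0297 0.01  ] fix -0.075 -0.0785
platecorner [0.4467 0.0328 0.008 ] fix -0.0854 0.0965
pc [0.6408 0.0166 0.008 ] fix -0.0865 -0.0982
```

{"name": "drive_tool", "arguments": {"plan": [[[0.02, 0.3, 0, 0, 0, 0], [0.03, 0.6, 0, 0, 0, 0], [0.03, 0.6, 0, 0, 0, 0], [0.03, 0.6, 0, 0, 0, 0], [0.02, 0.4, -0.2, 0, 0, 0], [0, 0, -0.2, 0, 0, 0], [0, 0, 0, 0, 0, 0], [0, 0, 0, 0, 0, 0]]]}}

```text
time: 11.1
position: [0.5532, 0.124, 0.2446]
tool_rot: [0.735, 0.678, -0.0, -0.0]
ft_force: [-0.6, -0.4, -1.6]
grip_width: 0.0213
```

Run:
```python
from h import *
o=robot.get_obs();print(o['time'],o['position'],R.from_quat(o['tool_rot']).as_matrix()[:,0],o['ft_force'])
im=save('scene',f='s3');cv2.imwrite('pics/s3c.png',cv2.resize(im[90:180,300:400],None,fx=8,fy=6.67,interpolation=cv2.INTER_CUBIC))
cv2.imwrite('pics/s3c.png',cv2.resize(im[95:170,300:400],None,fx=8,fy=8,interpolation=cv2.INTER_CUBIC))
t=o['position']+.145*R.from_quat(o['tool_rot']).as_matrix()[:,0]-[0,0,.1627+.0415]
print('tip',t,(proj(W2C('scene'),t)-[300,95])*8, 'eye',(proj(W2C('scene'),[.565,.269,.022])-[300,95])*8)
```

```text
11.1 [0.55319987 0.12403311 0.24459033] [ 8.16168567e-02  9.96663770e-01 -1.32939492e-04] [-0.62799215 -0.4150525  -1.62775956]
tip [0.56503431 0.26854936 0.04037106] [[326.28395481 368.99735697]] eye [[320.15879936 399.92060724]]
```

View pics/s3c.png

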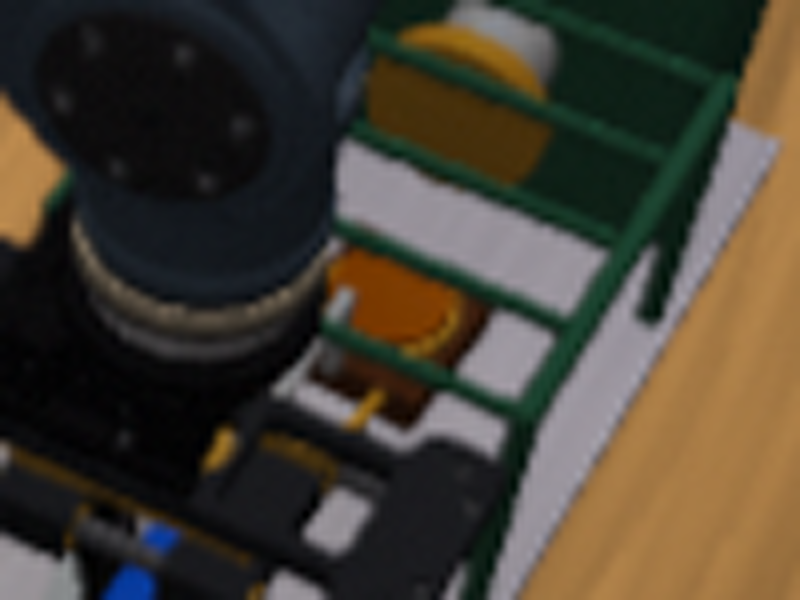

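The lowered tip should land at about (333,403) in this crop. The loop opening's centre, taken from the earlier image, is at about (328,401), so it's aligned. Lowering.

{"name": "drive_tool", "arguments": {"plan": [[[0, 0, -0.2, 0, 0, 0], [0, 0, -0.2, 0, 0, 0], [0, 0, -0.2, 0, 0, 0], [0, 0, -0.2, 0, 0, 0], [0, 0, 0, 0, 0, 0]]]}}

```text
time: 11.78
position: [0.553, 0.1245, 0.2242]
tool_rot: [0.735, 0.678, -0.0, -0.0]
ft_force: [0.5, -0.0, -0.5]
grip_width: 0.0216
```

{"name": "drive_tool", "arguments": {"plan": [[[0, 0, -0.14, 0, 0, 0], [0, 0, -0.12, 0, 0, 0], [0, 0, 0, 0, 0, 0], [0, 0, 0, 0, 0, 0], [0, 0, 0, 0, 0, 0]]]}}

```text
time: 12.4
position: [0.5532, 0.1245, 0.2184]
tool_rot: [0.735, 0.678, 0.0, 0.0]
ft_force: [-0.6, 0.3, -1.3]
grip_width: 0.0213
```

Run:
```python
from h import *
o=robot.get_obs();print(o['time'],o['position'],o['ft_force'],o['moment'])
im=save('scene',f='s4')
cv2.imwrite('pics/s4c.png',cv2.resize(im[95:170,300:400],None,fx=8,fy=8,interpolation=cv2.INTER_CUBIC))
```

```text
12.4 [0.55318262 0.12450949 0.21837437] [-0.63272376  0.25365203 -1.30831672] [-0.09485688  0.03978012 -0.00122695]
```

View pics/s4c.png

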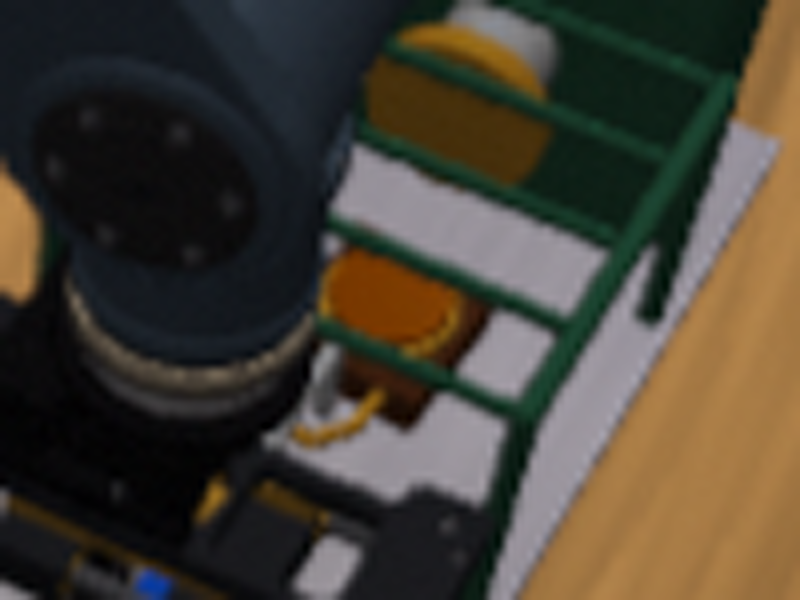

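The tip is down inside the loop: it's visible at (325,390), between the block face and the brass end bar at (320,437). Starting the drag gently.

{"name": "drive_tool", "arguments": {"plan": [[[-0.01, -0.1, 0, 0, 0, 0], [-0.01, -0.1, 0, 0, 0, 0], [-0.01, -0.1, 0, 0, 0, 0], [-0.01, -0.1, 0, 0, 0, 0], [-0.01, -0.1, 0, 0, 0, 0], [-0.01, -0.1, 0, 0, 0, 0], [-0.02, -0.2, 0, 0, 0, 0], [-0.02, -0.2, 0, 0, 0, 0]]]}}

```text
time: 13.45
position: [0.5506, 0.0993, 0.2182]
tool_rot: [0.735, 0.678, 0.0, -0.0]
ft_force: [0.4, 3.1, -2.5]
grip_width: 0.0214
```

{"name": "drive_tool", "arguments": {"plan": [[[-0.03, -0.25, 0, 0, 0, 0], [-0.03, -0.25, 0, 0, 0, 0], [-0.03, -0.25, 0, 0, 0, 0], [-0.03, -0.25, 0, 0, 0, 0], [-0.03, -0.25, 0, 0, 0, 0], [-0.03, -0.25, 0, 0, 0, 0], [-0.03, -0.25, 0, 0, 0, 0], [-0.03, -0.25, 0, 0, 0, 0]]]}}

```text
time: 14.45
position: [0.5446, 0.0491, 0.2183]
tool_rot: [0.735, 0.678, -0.0, -0.0]
ft_force: [0.8, 2.6, -2.0]
grip_width: 0.0213
```

Run:
```python
from h import *
o=robot.get_obs();print(o['time'],o['position'],o['ft_force'],o['moment'])
im=save('scene',f='s5');save('wrist',f='w5')
cv2.imwrite('pics/s5c.png',cv2.resize(im[95:185,290:400],None,fx=7,fy=6.6,interpolation=cv2.INTER_CUBIC))
```

```text
14.45 [0.54457288 0.0490861  0.21825388] [ 0.78418797  2.56313688 -1.99996648] [ 0.24924323 -0.00750664 -0.04940575]
```

View pics/s5c.png

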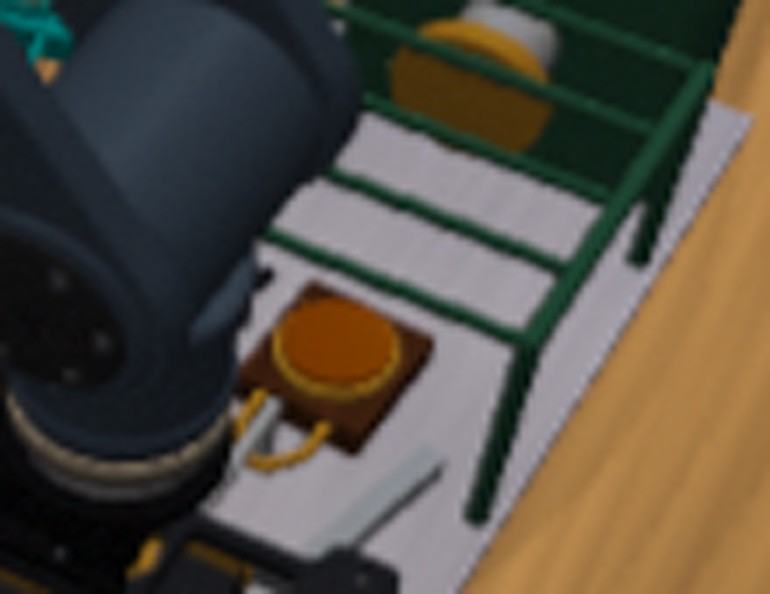

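View pics/w5.png

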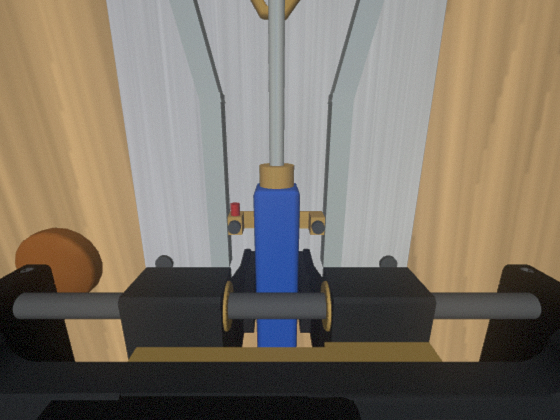

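The carrier follows: its loop is at the top of the wrist view (275,5), and the rod at u=277 is centred between the rails (223 and 331). Continuing straight.

{"name": "drive_tool", "arguments": {"plan": [[[-0.02, -0.25, 0, 0, 0, 0], [-0.02, -0.25, 0, 0, 0, 0], [-0.02, -0.25, 0, 0, 0, 0], [-0.02, -0.25, 0, 0, 0, 0], [-0.02, -0.25, 0, 0, 0, 0], [-0.02, -0.25, 0, 0, 0, 0], [-0.02, -0.25, 0, 0, 0, 0], [-0.02, -0.25, 0, 0, 0, 0]]]}}

```text
time: 15.55
position: [0.5406, -0.0009, 0.2182]
tool_rot: [0.735, 0.678, -0.0, -0.0]
ft_force: [0.8, 1.9, -1.9]
grip_width: 0.0215
```

{"name": "drive_tool", "arguments": {"plan": [[[-0.02, -0.25, 0, 0, 0, 0], [-0.02, -0.25, 0, 0, 0, 0], [-0.02, -0.25, 0, 0, 0, 0], [-0.02, -0.25, 0, 0, 0, 0], [-0.02, -0.25, 0, 0, 0, 0], [-0.02, -0.25, 0, 0, 0, 0], [-0.02, -0.25, 0, 0, 0, 0], [0, 0, 0, 0, 0, 0]]]}}

```text
time: 16.55
position: [0.5372, -0.045, 0.2183]
tool_rot: [0.735, 0.678, -0.0, 0.0]
ft_force: [-0.4, -0.2, -1.8]
grip_width: 0.0213
```

Run:
```python
from h import *
o=robot.get_obs();print(o['time'],o['position'],o['ft_force'],o['moment'])
save('wrist',f='w6')
```

```text
16.55 [ 0.53721305 -0.04499055  0.21829469] [-0.42846108 -0.16521702 -1.79160473] [-0.1110339   0.03387788 -0.02048699]
```

View pics/w6.png

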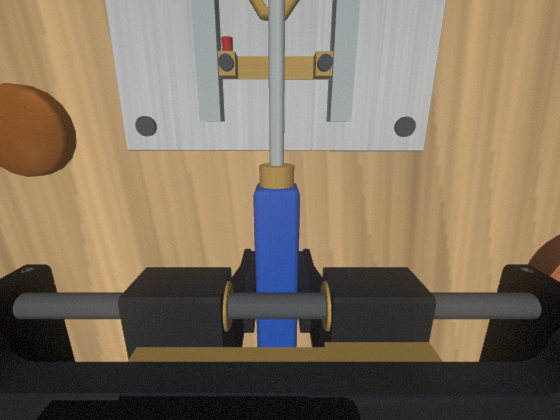

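Checking the height of the cross-strip between the stops before the tip passes over it.

Run:
```python
from h import *
im=cv2.imread('pics/w6.png');cv2.imwrite('pics/w6c.png',cv2.resize(im[0:130,190:360],None,fx=4.6,fy=4.6,interpolation=cv2.INTER_CUBIC))
im=cv2.imread('pics/scene0.png');cv2.imwrite('pics/s0st.png',cv2.resize(im[180:215,285:325],None,fx=16,fy=16,interpolation=cv2.INTER_CUBIC))
```

```text
(no output)
```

View pics/w6c.png

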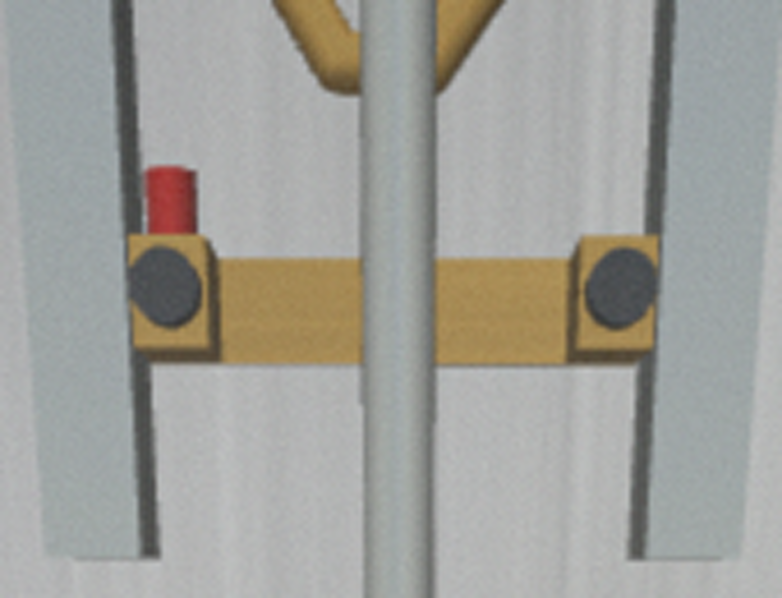

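View pics/s0st.png

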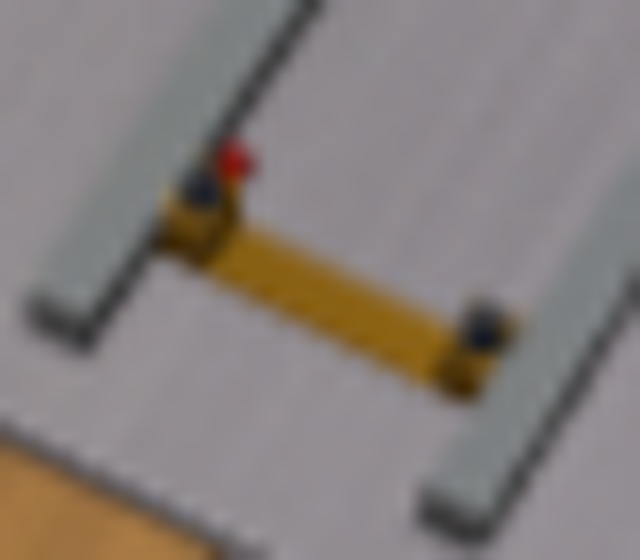

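Run:
```python
from h import *
o=robot.get_obs();KT=W2C('wrist',o)
f=np.array([np.cos(1.493),np.sin(1.493)])
g=lambda c,z:unproj(KT,full([c],4.6,(190,0))[0],z)
s1=g((170,236),.022);s2=g((620,236),.022);l=g((400,95),.022);p=g((170,170),.016)
for w in (s1,s2,l,p): print(w.round(4),'s',((w[:2]-[.5493,.1105])@f).round(4))
# bar outer at -67 from carrier origin, face at -32 -> gap to go
print('travel to stop', (l[:2]-(s1+s2)[:2]/2)@f+.035)
```

```text
[0.5199 0.0774 0.022 ] s -0.0353
[0.5724 0.0731 0.022 ] s -0.0355
[0.5479 0.0894 0.022 ] s -0.0211
[0.52   0.0857 0.016 ] s -0.027
travel to stop 0.04928680088057637
```

{"name": "drive_tool", "arguments": {"plan": [[[-0.01, -0.1, 0.06, 0, 0, 0], [-0.02, -0.2, 0, 0, 0, 0], [-0.02, -0.2, 0, 0, 0, 0], [-0.02, -0.2, 0, 0, 0, 0], [-0.02, -0.2, 0, 0, 0, 0], [-0.01, -0.2, 0, 0, 0, 0], [-0.01, -0.1, 0, 0, 0, 0], [-0.01, -0.1, 0, 0, 0, 0]]]}}

```text
time: 17.6
position: [0.5341, -0.0769, 0.2198]
tool_rot: [0.735, 0.678, 0.0, -0.0]
ft_force: [0.0, 2.6, -1.7]
grip_width: 0.0213
```

{"name": "drive_tool", "arguments": {"plan": [[[-0.01, -0.08, 0, 0, 0, 0], [-0.01, -0.08, 0, 0, 0, 0], [-0.01, -0.08, 0, 0, 0, 0], [0, -0.06, 0, 0, 0, 0], [0, -0.06, 0, 0, 0, 0]]]}}

```text
time: 18.23
position: [0.5334, -0.0858, 0.2197]
tool_rot: [0.735, 0.678, -0.0, -0.0]
ft_force: [-0.8, 2.0, -2.2]
grip_width: 0.0216
```

{"name": "drive_tool", "arguments": {"plan": [[[0, -0.05, 0, 0, 0, 0], [0, -0.05, 0, 0, 0, 0], [0, -0.05, 0, 0, 0, 0]]]}}

```text
time: 18.6
position: [0.5333, -0.0895, 0.2197]
tool_rot: [0.735, 0.678, -0.0, -0.0]
ft_force: [0.4, 2.4, -3.0]
grip_width: 0.0214
```

{"name": "drive_tool", "arguments": {"plan": [[[0, -0.04, 0, 0, 0, 0], [0, -0.04, 0, 0, 0, 0]]]}}

```text
time: 18.85
position: [0.5333, -0.0915, 0.2197]
tool_rot: [0.735, 0.678, -0.0, -0.0]
ft_force: [-0.2, 3.2, -2.2]
grip_width: 0.021
```

Run:
```python
from h import *
o=robot.get_obs();print(o['time'],o['position'],o['ft_force'],o['moment'])
im=save('wrist',f='w7');cv2.imwrite('pics/w7c.png',cv2.resize(im[0:130,190:360],None,fx=4.6,fy=4.6,interpolation=cv2.INTER_CUBIC))
```

```text
18.85 [ 0.53328764 -0.09150003  0.2196983 ] [-0.19067525  3.21821512 -2.16998547] [0.28980046 0.07073903 0.1104869 ]
```

View pics/w7c.png

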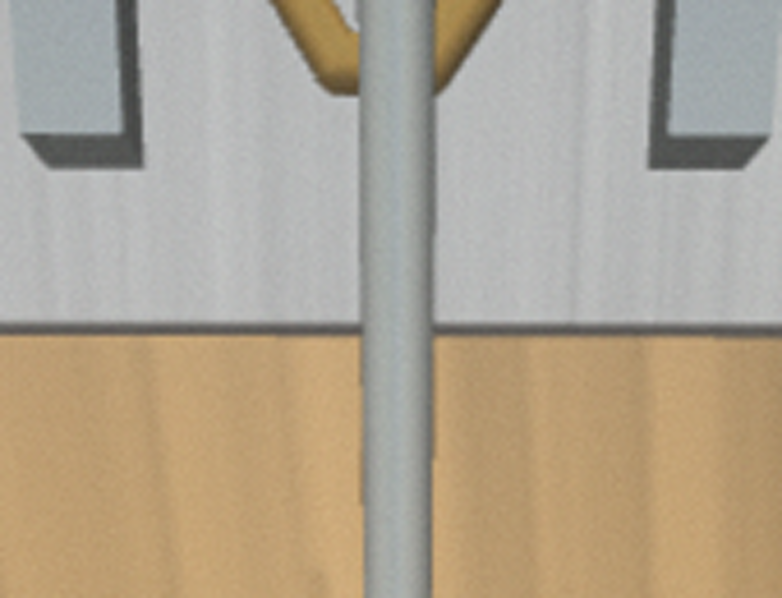

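{"name": "drive_tool", "arguments": {"plan": [[[0, -0.04, 0, 0, 0, 0], [0, -0.04, 0, 0, 0, 0]]]}}

```text
time: 19.15
position: [0.5333, -0.0935, 0.2197]
tool_rot: [0.735, 0.678, -0.0, -0.0]
ft_force: [0.1, 2.8, -2.5]
grip_width: 0.0218
```

{"name": "drive_tool", "arguments": {"plan": [[[0, -0.03, 0, 0, 0, 0], [0, 0, 0, 0, 0, 0]]]}}

```text
time: 19.4
position: [0.5333, -0.0941, 0.2197]
tool_rot: [0.735, 0.678, 0.0, -0.0]
ft_force: [-0.1, 4.3, -3.2]
grip_width: 0.0215
```

{"name": "drive_tool", "arguments": {"plan": [[[0, -0.02, 0, 0, 0, 0], [0, 0, 0, 0, 0, 0]]]}}

```text
time: 19.65
position: [0.5334, -0.0946, 0.2197]
tool_rot: [0.735, 0.678, 0.0, -0.0]
ft_force: [1.0, 5.2, -3.6]
grip_width: 0.0218
```

{"name": "drive_tool", "arguments": {"plan": [[[0, -0.02, 0, 0, 0, 0], [0, 0, 0, 0, 0, 0]]]}}

```text
time: 19.9
position: [0.5334, -0.0949, 0.2197]
tool_rot: [0.735, 0.678, 0.0, -0.0]
ft_force: [0.6, 6.1, -4.1]
grip_width: 0.0217
```

{"name": "drive_tool", "arguments": {"plan": [[[0, -0.03, 0, 0, 0, 0], [0, 0, 0, 0, 0, 0]]]}}

```text
time: 20.15
position: [0.5333, -0.0951, 0.2195]
tool_rot: [0.736, 0.677, 0.0, -0.001]
ft_force: [2.2, 7.8, -3.7]
grip_width: 0.0212
```

{"name": "drive_tool", "arguments": {"plan": [[[0, -0.03, 0, 0, 0, 0], [0, 0, 0, 0, 0, 0]]]}}

```text
time: 20.4
position: [0.5331, -0.0955, 0.2194]
tool_rot: [0.736, 0.677, 0.001, -0.001]
ft_force: [1.7, 10.1, -4.3]
grip_width: 0.0212
```

Run:
```python
from h import *
o=robot.get_obs();print(o['time'],o['position'],o['ft_force'],o['moment'])
im=save('wrist',f='w8');cv2.imwrite('pics/w8c.png',cv2.resize(im[0:130,190:360],None,fx=4.6,fy=4.6,interpolation=cv2.INTER_CUBIC))
im=save('scene',f='s8');cv2.imwrite('pics/s8c.png',cv2.resize(im[115:225,260:380],None,fx=6,fy=5.4,interpolation=cv2.INTER_CUBIC))
```

```text
20.4 [ 0.53314554 -0.09546019  0.21937949] [ 1.74732714 10.09683563 -4.34656439] [ 1.47570812 -0.26815836 -0.1308665 ]
```

View pics/w8c.png

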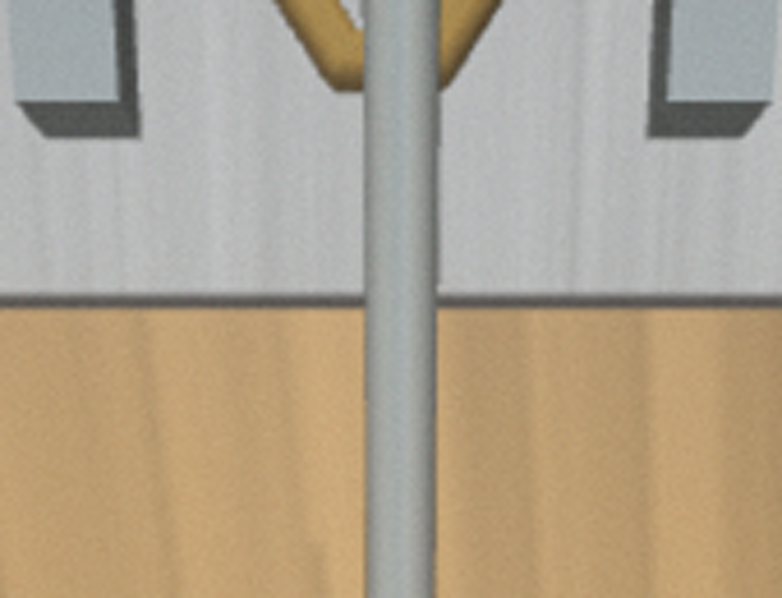

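View pics/s8c.png

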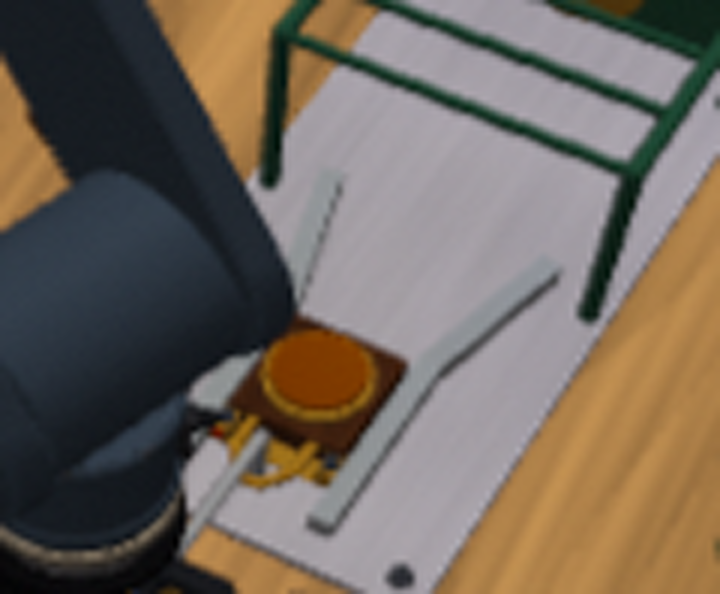

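Force is 10 N at y=-0.0955; the predicted home is about -0.095, so the carrier is on the stops. Holding.

{"name": "drive_tool", "arguments": {"plan": [[[0, 0, 0, 0, 0, 0], [0, 0, 0, 0, 0, 0], [0, 0, 0, 0, 0, 0], [0, 0, 0, 0, 0, 0]]]}}

```text
time: 21.0
position: [0.5331, -0.0954, 0.2194]
tool_rot: [0.736, 0.677, 0.001, -0.001]
ft_force: [1.1, 10.9, -4.1]
grip_width: 0.0213
```

{"name": "drive_tool", "arguments": {"plan": [[[0, 0, 0, 0, 0, 0], [0, 0, 0, 0, 0, 0], [0, 0, 0, 0, 0, 0], [0, 0, 0, 0, 0, 0], [0, 0, 0, 0, 0, 0]]]}}

```text
time: 21.62
position: [0.5332, -0.0954, 0.2194]
tool_rot: [0.736, 0.677, 0.001, -0.001]
ft_force: [1.1, 9.9, -4.2]
grip_width: 0.0211
```

Run:
```python
from h import *
o=robot.get_obs();print(o['time'],o['position'],o['ft_force'],o['moment'])
im=save('scene',f='s9');k=14;cv2.imwrite('pics/s9c.png',cv2.resize(im[165:210,285:335],None,fx=k,fy=k,interpolation=cv2.INTER_CUBIC))
S=W2C('scene')
f=np.array([np.cos(1.493),np.sin(1.493)]);n=np.array([-f[1],f[0]]);c=np.array([.5498,.1115])
for x0 in (-.0034,.002,.005):
    for L in [(-.064,0,.022),(-.032,-.03,.008),(-.032,-.03,.026),(.032,-.03,.026)]:
        w=np.r_[c+(x0+L[0])*f+L[1]*n,L[2]];print(x0,L,((proj(S,w)-[285,165]+.5)*k-.5).round())
```

```text
21.625 [ 0.53317083 -0.09542271  0.21936819] [ 1.08516402  9.85223531 -4.16933892] [ 1.48545596 -0.25956804 -0.1202213 ]
-0.0034 (-0.064, 0, 0.022) [[235. 546.]]
-0.0034 (-0.032, -0.03, 0.008) [[449. 525.]]
-0.0034 (-0.032, -0.03, 0.026) [[456. 478.]]
-0.0034 (0.032, -0.03, 0.026) [[610. 232.]]
0.002 (-0.064, 0, 0.022) [[249. 525.]]
0.002 (-0.032, -0.03, 0.008) [[462. 504.]]
0.002 (-0.032, -0.03, 0.026) [[469. 457.]]
0.002 (0.032, -0.03, 0.026) [[622. 211.]]
0.005 (-0.064, 0, 0.022) [[256. 513.]]
0.005 (-0.032, -0.03, 0.008) [[469. 492.]]
0.005 (-0.032, -0.03, 0.026) [[477. 445.]]
0.005 (0.032, -0.03, 0.026) [[629. 200.]]
```

View pics/s9c.png

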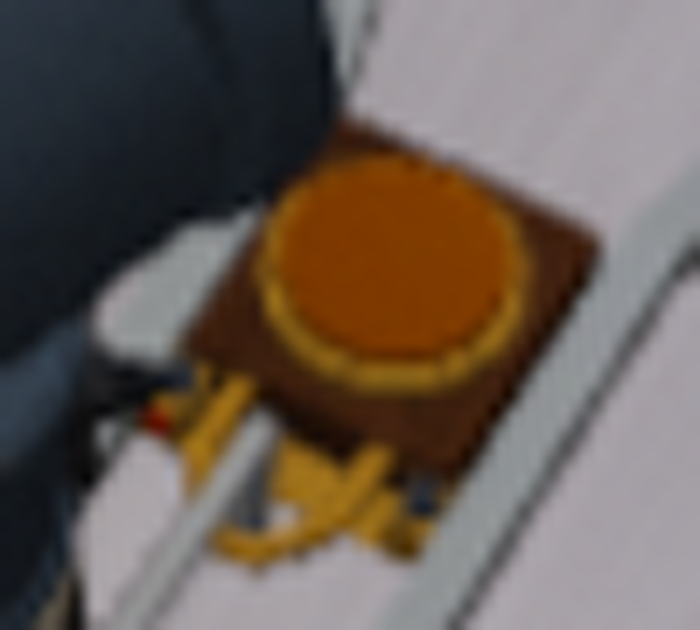

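About 10 N (9.9–10.9 measured) was held for over 1.2 s. The carrier face is on the stops, and red pin shows at (155,415) behind the +y stop. Relaxing, then lifting out.

{"name": "drive_tool", "arguments": {"plan": [[[0, 0.04, 0, 0, 0, 0], [0, 0.04, 0, 0, 0, 0], [0.01, 0.06, 0, 0, 0, 0], [0.01, 0.06, 0, 0, 0, 0], [0, 0.04, 0, 0, 0, 0], [0, 0.04, 0, 0, 0, 0], [0, 0, 0, 0, 0, 0]]]}}

```text
time: 22.55
position: [0.5339, -0.0898, 0.2198]
tool_rot: [0.735, 0.678, -0.0, 0.0]
ft_force: [-0.4, -0.6, -1.6]
grip_width: 0.0213
```

Run:
```python
from h import *
o=robot.get_obs();print(o['time'],o['position'],o['ft_force'],o['moment'])
im=save('scene',f='s10');k=14;cv2.imwrite('pics/s10c.png',cv2.resize(im[165:210,285:335],None,fx=k,fy=k,interpolation=cv2.INTER_CUBIC))
```

```text
22.55 [ 0.53393006 -0.08981559  0.21979122] [-0.43027895 -0.55907505 -1.56357   ] [-0.12928923  0.02849399 -0.00173602]
```

View pics/s10c.png

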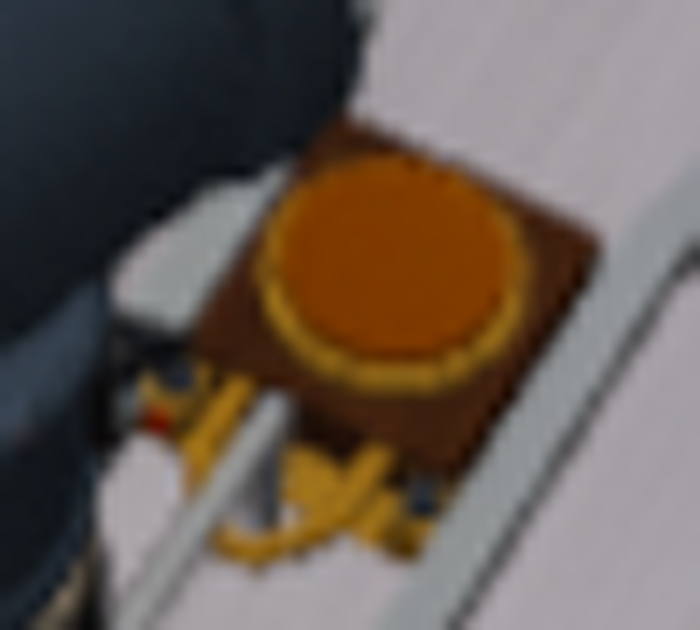

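{"name": "drive_tool", "arguments": {"plan": [[[0, 0, 0.15, 0, 0, 0], [0, 0, 0.2, 0, 0, 0], [0, 0, 0.25, 0, 0, 0], [0, 0, 0.3, 0, 0, 0], [0, 0, 0.4, 0, 0, 0], [0, 0, 0.3, 0, 0, 0], [0, 0, 0, 0, 0, 0]]]}}

```text
time: 23.48
position: [0.5341, -0.0898, 0.2606]
tool_rot: [0.735, 0.678, 0.0, 0.001]
ft_force: [0.6, -0.1, -1.4]
grip_width: 0.0215
```

{"name": "drive_tool", "arguments": {"plan": [[[0.02, -0.4, 0, 0, 0, 0.14], [0.02, -0.8, 0, 0, 0, 0.14], [0.02, -0.8, 0, 0, 0, 0.14], [0.02, -0.8, 0, 0, 0, 0.14], [0.02, -0.8, 0, 0, 0, 0.14], [0.02, -0.8, 0, 0, 0, 0.14], [0.02, -0.8, 0, 0, 0, 0.14], [0.02, -0.8, 0, 0, 0, 0.14]]]}}

```text
time: 24.48
position: [0.5376, -0.2411, 0.2592]
tool_rot: [0.694, 0.72, -0.0, -0.0]
ft_force: [0.0, 0.6, -1.6]
grip_width: 0.0213
```

{"name": "drive_tool", "arguments": {"plan": [[[0, -0.8, 0, 0, 0, 0], [0, -0.7, 0, 0, 0, 0], [0, -0.4, 0, 0, 0, 0], [0, 0, 0, 0, 0, 0], [0, 0, 0, 0, 0, 0]]]}}

```text
time: 25.1
position: [0.5377, -0.2867, 0.2596]
tool_rot: [0.694, 0.72, 0.0, -0.001]
ft_force: [0.5, -0.0, -1.3]
grip_width: 0.0215
```

Run:
```python
from h import *
o=robot.get_obs();print(o['time'],o['position'],o['tool_rot'],o['ft_force'],o['moment'])
save('wrist',f='w11');im=save('scene',f='s11');t=save('top',f='t11')
k=10
a=cv2.resize(im[255:335,210:290],None,fx=7,fy=7,interpolation=cv2.INTER_CUBIC);cv2.imwrite('pics/s11c.png',a)
cv2.imwrite('pics/s11f.png',cv2.resize(im[150:220,270:350],None,fx=8,fy=8,interpolation=cv2.INTER_CUBIC))
```

```text
25.1 [ 0.53772946 -0.2866536   0.25964257] [ 6.94056167e-01  7.19920641e-01  7.22310835e-05 -5.49978213e-04] [ 0.52865213 -0.00309467 -1.26505924] [-0.08704147  0.0622328  -0.01529968]
```

View pics/w11.png

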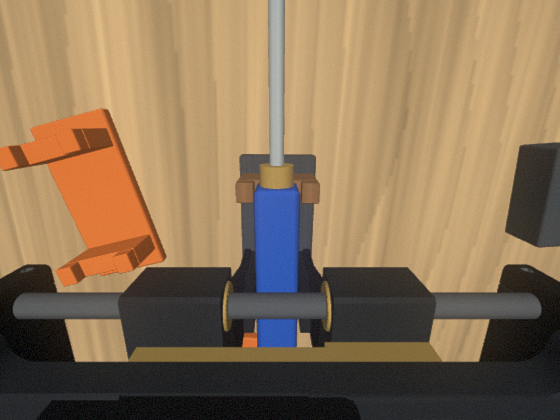

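View pics/s11.png

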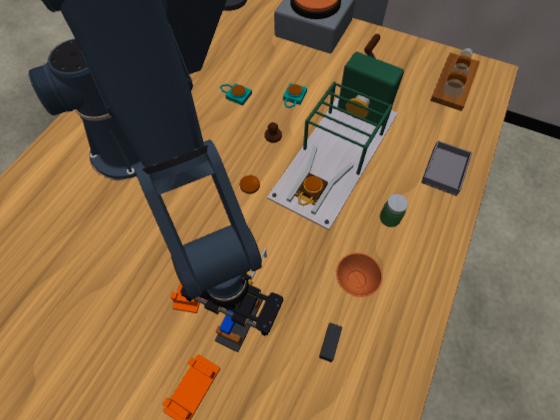

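View pics/s11f.png

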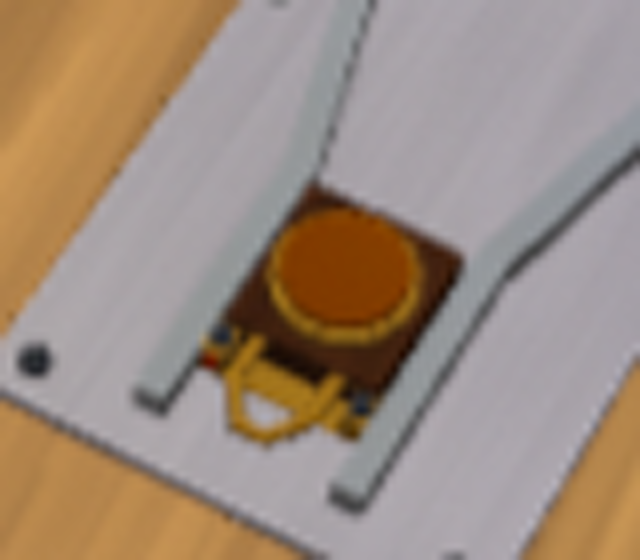

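The carrier sits home in the crop, face on both stops. The hook handle is centred over its saddles (cheeks 245–311, handle 277) and hasn't slipped since pickup. Lowering into the cradle.

{"name": "drive_tool", "arguments": {"plan": [[[0, -0.15, 0, 0, 0, 0], [0, 0, -0.4, 0, 0, 0], [0, 0, -0.4, 0, 0, 0], [0, 0, -0.4, 0, 0, 0], [0, 0, -0.3, 0, 0, 0], [0, 0, -0.2, 0, 0, 0], [0, 0, -0.08, 0, 0, 0], [0, 0, 0, 0, 0, 0]]]}}

```text
time: 26.25
position: [0.538, -0.2911, 0.2153]
tool_rot: [0.694, 0.72, 0.0, 0.0]
ft_force: [-0.4, -0.7, -1.0]
grip_width: 0.0214
```

Run:
```python
from h import *
o=robot.get_obs();print(o['time'],o['position'],o['tool_rot'],o['ft_force'],o['moment'])
```

```text
26.25 [ 0.53795378 -0.29105681  0.21527576] [6.94178319e-01 7.19803066e-01 1.10435161e-05 8.64041844e-05] [-0.37217319 -0.69767433 -1.03110603] [-0.0715825   0.11645206 -0.01831771]
```

{"name": "drive_tool", "arguments": {"plan": [[[0, 0, -0.02, 0, 0, 0], [0, 0, 0, 0, 0, 0]]]}}

```text
time: 26.5
position: [0.538, -0.291, 0.215]
tool_rot: [0.694, 0.72, 0.0, 0.0]
ft_force: [0.4, 1.5, -1.2]
grip_width: 0.0215
```

{"name": "drive_tool", "arguments": {"plan": [[[0, 0, 0, 0, 0, 0], [0, 0, 0, 0, 0, 0], [0, 0, 0, 0, 0, 0], [0, 0, 0, 0, 0, 0], [0, 0, 0, 0, 0, 0], [0, 0, 0, 0, 0, 0]]], "grip": 0}}

```text
time: 27.25
position: [0.5379, -0.291, 0.2147]
tool_rot: [0.694, 0.72, -0.0, -0.0]
ft_force: [-0.1, -0.7, 0.6]
grip_width: 0.0735
```

{"name": "drive_tool", "arguments": {"plan": [[[0, 0, 0.3, 0, 0, 0], [0, 0, 0.6, 0, 0, 0], [0, 0, 0.8, 0, 0, 0], [0, 0, 0.8, 0, 0, 0], [0, 0, 0.8, 0, 0, 0], [0, 0, 0.7, 0, 0, 0], [0, 0, 0, 0, 0, 0], [0, 0, 0, 0, 0, 0]]]}}

```text
time: 28.25
position: [0.5376, -0.2908, 0.3145]
tool_rot: [0.694, 0.72, -0.0, -0.0]
ft_force: [0.4, -0.1, 0.1]
grip_width: 0.0869
```

Run:
```python
from h import *
o=robot.get_obs();print(o['time'],o['position'],o['ft_force'])
save('wrist',f='w12');im=save('scene',f='s12');save('top',f='t12')
cv2.imwrite('pics/s12f.png',cv2.resize(im[150:220,270:350],None,fx=8,fy=8,interpolation=cv2.INTER_CUBIC))
KT=W2C('wrist',o);p=np.array([.5374,-.2904,1.610]);c,s=np.cos(p[2]),np.sin(p[2])
for L in [[.055,.011,.064],[.055,-.011,.064],[-.055,.011,.064],[-.055,-.011,.064],[.145,0,.052],[.145,0,.0105]]:
    print(L,proj(KT,[p[0]+c*L[0]-s*L[1],p[1]+s*L[0]+c*L[1],L[2]]).round(1))
```

```text
28.25 [ 0.53764727 -0.29082473  0.31451226] [ 0.36759767 -0.1063354   0.10890059]
[0.055, 0.011, 0.064] [[262.7 161. ]]
[0.055, -0.011, 0.064] [[290.8 160.9]]
[-0.055, 0.011, 0.064] [[265.  284.9]]
[-0.055, -0.011, 0.064] [[289.5 284.9]]
[0.145, 0, 0.052] [[276.3  34.4]]
[0.145, 0, 0.0105] [[276.4  48.4]]
```

View pics/w12.png

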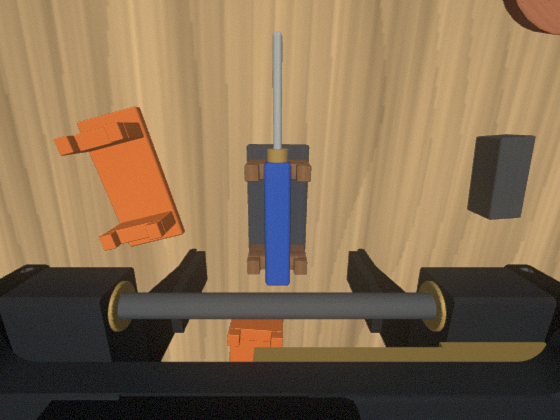

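View pics/s12f.png

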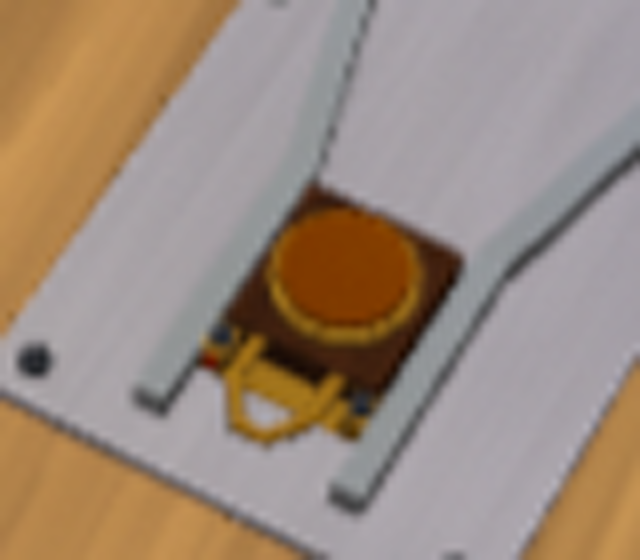

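View pics/t12.png

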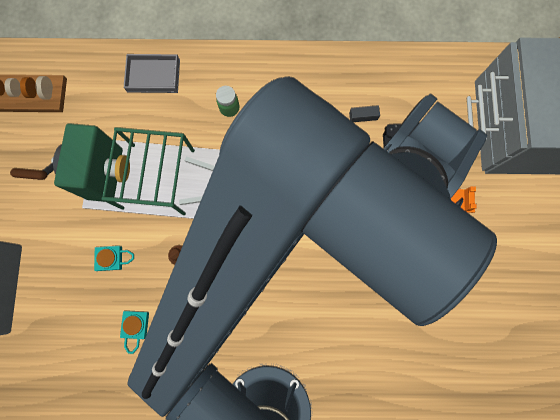

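Run:
```python
from h import *
print(robot.hand_in())
```

```text
the job is handed in; nothing more can be done
None
```

The job is done and handed in at about 28.4 s of the 72 s allowed; `hand_in` gives no verdict.

**What I did:** I gripped the hook by its handle and dropped the tip into the brass loop under the guard. I dragged the carrier about 220 mm to the stops and held a steady pull for about 1.2 s. Then I eased off, lifted the tip out and laid the hook back in its cradle.

**Last checks:**
- **Pull:** the readings during the hold were 9.9 to 10.9 N. Counting the sideways and vertical parts, the load was about 11 N, and no reading came near 16 N.
- **Carrier:** in the last scene picture it sits straight between the rails with its face on both stops. The red pin shows behind the +y stop, so it is pushed in.
- **Hook:** it lies level between the saddle cheeks, with its image within about 2 pixels of where it started.
- **Bench:** the gripper is clear and touching nothing. The gauge and jar look unmoved in the last pictures, and nothing showed contact with any bystander.

**Disagreements and gaps:**
- The top and scene cameras differed by about 6 mm on where the loop was along the slideway. I aimed between them and the tip went in cleanly.
- I judged the pin's depth only from pictures and from the force and position when the carrier stopped; I did not measure it.
- The arm hid part of the last top picture, so I did not recheck every bystander individually.

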